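Shut the counter valve, back it off two turns and hold it

ROBOT

A 7-joint arm with a two-finger parallel gripper is mounted at the origin on the work surface. World frame = base frame: x ahead of the robot, y to its left, z up, the work surface at z = 0. Lengths are in m, angles in rad, forces in N, time in s.
With the tool pointing down it reaches from about 0.425 to 0.875 m from the base axis. Payload 8.4 kg.
Tool frame: the origin (TCP) lies at the centre of the arm's flange, where the gripper is bolted on; the fingertips stand 173 mm ahead of it and the grasp point (between the pads) lies 155 mm ahead of it; z points along the fingers, y is the line along which they close (so a half turn about z gives the same grasp; the last joint's range is limited). The gripper opens to 85 mm and grips with 20 to 120 N. Pads are 22 mm wide; open, the fingers measure 114 mm over their backs; the gripper's body (76 mm by 85 mm) begins 54 mm behind the grasp point. The pads swing forward as they close: fully open they stand 13 mm farther back than shut.
Start: joints at [-0.099, 0.333, 0.04, 1.465, -0.013, 1.343, -0.059], TCP at [0.65, -0, 0.405] pointing down, gripper open.
Joint ranges: [-2.58, 2.58], [-0.38, 2.09], [-1.3, 1.39], [0.25, 2.4], [-1.5, 4.64], [0.08, 2.09], [-2.65, 2.65]. Speed limits (rad/s): [2.22, 2.22, 2.79, 2.79, 3.14, 3.14, 3.14].

INTERFACE

Orientations are given as a unit quaternion [x, y, z, w].
In Python, from station import move_to, servo_line, goto_joints, set_gripper, dwell, ik, snapshot, MotionError, finish_job, regions_of, read_time_s, read_joint_positions, read_qd, read_joint_efforts, read_tool_pos, read_ee_rot, read_wrist_force, read_ft_torque, read_grip_width, read_finger_force gives the robot as it stands. Calls block until the motion is done:
- move_to(position, orientation): joint-space move of the TCP to a pose.
- servo_line(position, max_speed=0.15, frame=None, until_force=None): straight line of the TCP; frame=None keeps the orientation; max_speed is the mean speed in m/s. With until_force (N) it stops when the force on the tool has changed by that much, and returns True; else False.
- goto_joints(angles): joint-space move.
- set_gripper(opening): finger opening in m; the grip force is fixed at half the most; returns when the fingers have stopped.
- dwell(seconds).
- ik(position, orientation): joint angles nearest the present ones, or None.
- snapshot(name): name is "scene" or "side" or "wrist"; returns a dict with "color" (400x640x3 uint8, red, green, blue), "camera_matrix" (3x3 intrinsics, pixels), "world_from_camera" (4x4, takes a point from camera to world coordinates). Camera axes: x right, y down, z forward; pixel columns grow to the right and rows downward; lengths in m; the calibration is good to about 2 mm. A picture is of the moment at which its call begins. There is no depth.
A pose or a line that the arm cannot do raises MotionError and nothing moves.
- finish_job(): hands the job in; it is judged then, once.
Trained networks look in the newest picture that a camera, given by its name, has taken for a name from the list of things; names that differ only in an ending like _2 or _b are one class to them, and where a whole thing is asked for, a point or a joint stands for the part that bears it (a point fixed in the world has none). Each returns a list of dicts, best first, with "conf" (0 to 1); they miss things now and then, are a little off and sometimes report something else, mostly with a low value. They report only what shows in the picture. A call takes as long as a camera call. They do not tell look-alikes from the thing itself.
- regions_of(camera, query): "region" (400x640 bool, what is visible of it) and "rect" ([left, top, right, bottom] in pixels, round what is visible of it).
Readings, each from a call of its own:
- read_time_s(): time.
- read_joint_positions(): joint angles.
- read_qd(): joint speeds.
- read_joint_efforts(): joint torques, N m.
- read_tool_pos(): TCP position.
- read_ee_rot(): TCP orientation.
- read_wrist_force(): force on the tool from outside, world axes, zero at the start.
- read_ft_torque(): the same for the moment, N m.
- read_grip_width(): finger opening in m.
- read_finger_force(): force on a finger pad.
Only numpy, scipy, OpenCV 4.12 (cv2) and the standard library are available. Lean on these libraries where they do the work, as an engineer would, in place of code of your own. Each camera call takes 0.05 s, during which the arm holds its last target. There are 200 camera calls.

TASK

On the hardware shop's counter, take the big handwheel valve by its upright crank handle and wind it shut (clockwise from above) until you feel it press snugly against its stop, without forcing it. Then back it off exactly two full turns from the stop and finish while still holding the crank handle there, so that a colleague can set the packing nut. Leave the smaller valve and everything else on the counter alone.

Things in the scene. Friction and masses are not known exactly. Their poses are not given: they have to be found in the camera images.
- wheel (a joint): how far the big handwheel is open, rad: 0 at its stop (shut), grows anticlockwise as seen from above; starts 0.4 to 1.2 turns open, can open to 4. Turning takes about 2 N at the crank handle; it stays where it is left. Shut, it still gives a little under a push (about 0.1 rad for 9 N at the crank handle), as the rubber seat twists; that is read by seat, not here
- seat (a joint): twist of the big valve's rubber seat, rad: 0 at rest, within 0.04 while the wheel turns freely, negative as the shut wheel is pushed on against its stop: about -0.1 for 9 N at the crank handle. Below -0.06 is snug; at -0.4 (36 N) it is crushed
- axis (a point): point on the vertical axis of the big handwheel, level with the middle of the crank handle, 168 mm above the counter. Brass valve fixed to the counter, round foot flange 104 mm across, capped outlet 78 mm to one side below the wheel. Dark steel wheel 124 mm across, its rim's top 31 mm below this point
- crank: black upright crank handle of the big wheel: sleeve 20 mm in diameter, 45 mm high, spinning freely on a pin on the rim 55 mm from the axis; origin at its centre (half-way up), z up. Its lower end is 8 mm above the rim; nothing stands beside or above it, so it can be held from above and led round the axis without turning the gripper
- small_wheel (a joint): angle of the smaller valve's plain wheel (78 mm across, no crank handle, 130 mm above the counter, on a slimmer brass valve fixed at the other of the two places, 0.2 m or more away), rad; 0 at the start, to be left there
- tape_roll: bystander, loose: white ring-shaped roll of thread tape, 54 mm across, 16 mm high; origin at the middle of its underside
- tape_measure: bystander, loose: tape measure, 70 x 42 x 65 mm high; origin at the middle of its underside
- tee: bystander, loose: loose brass pipe tee, 70 mm long; origin at the middle of its underside
- driver: bystander, loose: screwdriver lying on the counter; origin at the middle of its underside
- wrench: bystander, loose: wrench lying on the counter; origin at the middle of its underside
- screw_carton: bystander, loose: green carton of screws, 90 x 60 x 45 mm high; origin at the middle of its underside
- spray1: bystander, loose: spray bottle of amber cleaner, 80 mm across, 240 mm high; origin at the middle of its underside
Things that resemble listed ones, but are neither listed nor needed, are in the scene too. What is shaped like the part that bears small_wheel but pink or turquoise is not meant. Leave any purple look-alike of the part that bears wheel alone.

How it is judged:
On the way:
1. the big valve is shut, its wheel pressed snugly on its stop (value of joint wheel below 0.03 rad and value of joint seat below -0.06 rad), for 0.1 s.
At the end, for the whole second after the job is handed in: After having been shut snugly, the big wheel stands still two turns (12.566 rad) open from its stop, within 0.26 rad (15 degrees), the fingers hold its crank handle with more than 2 N, and the smaller valve's wheel is where it was (within 0.15 rad) (value of joint wheel between 12.306 and 12.826 rad and velocity of joint wheel between -0.1 and 0.1 rad/s and contact force between the fingers and crank above 2 N and value of joint small_wheel between -0.15 and 0.15 rad); the arm keeps its last pose, push and grip.
It fails at once if the wheel was forced so hard onto its stop that its seat was crushed (value of joint seat below -0.4 rad).
It fails at once if the smaller valve was turned (value of joint small_wheel above 0.15 rad or value of joint small_wheel below -0.15 rad).
It fails at once if a thing on the counter was pushed away or knocked over (distance of any of tape_roll, tape_measure, tee, driver, wrench, screw_carton, spray1 from where it was at the start of the episode above 0.03 m or angle between spray1's own z axis and vertical above 0.5 rad).
It also fails if it takes over 72 s, if anything falls off the work surface, if the arm or the gripper's body presses on something with over 40 N, if the wrist force passes 120 N, or if a joint passes its speed limit or range.

## Working session

There is one attempt and no reset: what is moved stays moved. The work goes in short steps, each a Python script; the robot and the scene stay as the last script left them, time stands still between calls to the robot, and variables do not carry over. Pictures are saved under pics/ and viewed, at most 10 in all, crops included, and the job is handed in when it is done.

```bash
mkdir -p pics
python3 - <<'E'
from station import *
import cv2,numpy as np
ims=[]
for c in ["scene","side"]:
    s=snapshot(c); ims.append(s["color"])
    np.savez(c+".npz",K=s["camera_matrix"],T=s["world_from_camera"])
    for q in ["crank","wheel","small_wheel"]:
        for r in regions_of(c,q)[:4]: print(c,q,round(r["conf"],2),np.round(r["rect"]), [round(v.mean()) for v in np.nonzero(r["region"])[::-1]])
    cv2.imwrite(f"pics/{c}0.png",s["color"][:,:,::-1])
    print(s["camera_matrix"].round(1).tolist(),s["world_from_camera"].round(3).tolist())
print(read_time_s(),read_tool_pos(),read_ee_rot(),read_wrist_force())
E
```

```text
scene crank 0.66 [274. 188. 281. 200.] [277, 192]
scene crank 0.65 [391. 230. 419. 262.] [402, 244]
scene crank 0.43 [222. 149. 235. 162.] [230, 156]
scene wheel 0.81 [230. 182. 280. 224.] [258, 202]
scene wheel 0.67 [202. 140. 244. 172.] [220, 156]
scene small_wheel 0.91 [364. 169. 386. 192.] [372, 180]
scene small_wheel 0.73 [371. 110. 392. 129.] [382, 118]
[[377.3, 0.0, 320.0], [0.0, 377.3, 194.0], [0.0, 0.0, 1.0]] [[0.289, 0.748, -0.598, 1.167], [0.957, -0.218, 0.19, -0.198], [0.011, -0.627, -0.779, 0.921], [0.0, 0.0, 0.0, 1.0]]
side wheel 0.72 [312. 134. 356. 167.] [332, 151]
side wheel 0.44 [183. 286. 241. 372.] [212, 330]
side wheel 0.22 [237. 204. 261. 230.] [249, 218]
side small_wheel 0.96 [380. 294. 417. 329.] [397, 312]
side small_wheel 0.75 [366. 236. 397. 265.] [380, 253]
side small_wheel 0.63 [286. 230. 318. 256.] [301, 243]
[[469.1, 0.0, 320.6], [0.0, 469.1, 205.9], [0.0, 0.0, 1.0]] [[-0.979, -0.165, 0.123, 0.392], [-0.205, 0.736, -0.645, 0.768], [0.016, -0.656, -0.754, 0.998], [0.0, 0.0, 0.0, 1.0]]
0.4 [ 6.49964082e-01 -2.17659217e-05  4.04601772e-01] [ 7.07124419e-01  7.07089135e-01 -8.26923853e-05 -6.70262403e-05] [ 0.89375517  0.95826075 -0.22915335]
```

View pics/scene0.png

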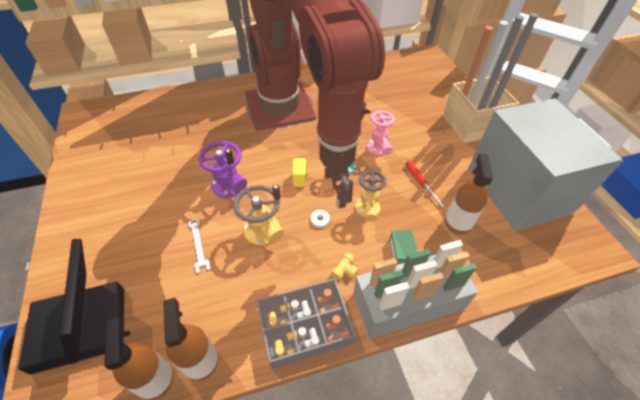

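View pics/side0.png

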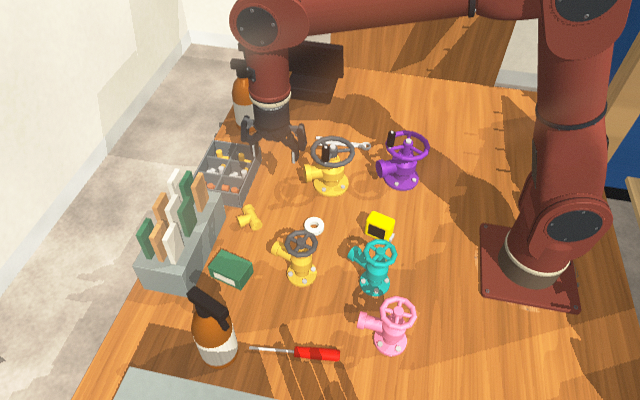

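The big brass valve with the dark wheel is at about (258,202) in scene, its crank at (277,192). In side it is at (332,151), with the crank at about (326,155). The purple one is the decoy. Next I'll triangulate roughly and look with the wrist camera.

```bash
cat > h.py <<'E'
import numpy as np
def ray(K,T,uv):
    d=T[:3,:3]@np.linalg.solve(K,[uv[0],uv[1],1.]); return T[:3,3],d
def at_z(K,T,uv,z):
    o,d=ray(K,T,uv); return o+d*(z-o[2])/d[2]
E
python3 - <<'E'
from station import *
import cv2,numpy as np
from h import *
for c,pts in dict(scene=dict(wheel=(257,204,.132),crank=(277,192,.168),purple=(220,156,.132),pcrank=(230,156,.168)),
  side=dict(wheel=(332,151,.132),crank=(326,154,.168),purple=(409,147,.132),pcrank=(391,138,.168))).items():
    f=np.load(c+".npz")
    for n,(u,v,z) in pts.items(): print(c,n,at_z(f["K"],f["T"],(u,v),z).round(3))
w=snapshot("wrist"); p=read_tool_pos()
T=w["world_from_camera"]; print(p,T.round(3).tolist(),w["camera_matrix"].round(1).tolist())
cv2.imwrite("pics/w0.png",w["color"][:,:,::-1])
E
```

```text
scene wheel [ 0.547 -0.174  0.132]
scene crank [ 0.552 -0.119  0.168]
scene purple [ 0.344 -0.244  0.132]
scene pcrank [ 0.389 -0.216  0.168]
side wheel [ 0.543 -0.173  0.132]
side crank [ 0.55  -0.12   0.168]
side purple [ 0.339 -0.237  0.132]
side pcrank [ 0.392 -0.221  0.168]
[ 6.49957026e-01 -2.14320958e-05  4.04645302e-01] [[1.0, -0.0, -0.001, 0.65], [-0.0, -0.946, -0.324, 0.084], [-0.001, 0.324, -0.946, 0.375], [0.0, 0.0, 0.0, 1.0]] [[305.2, 0.0, 324.8], [0.0, 305.2, 200.6], [0.0, 0.0, 1.0]]
```

View pics/w0.png

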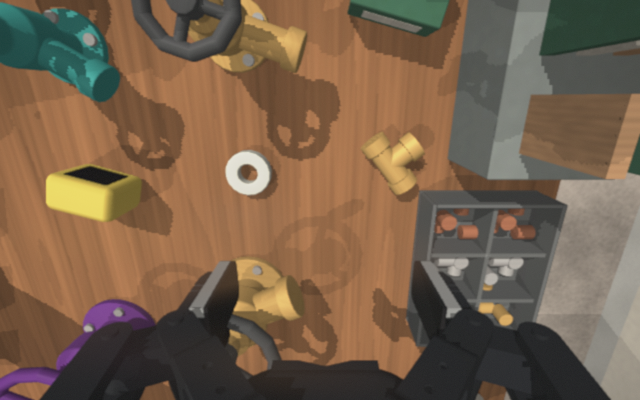

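The wrist view shows the big valve half hidden between the fingers, near (255,320). The two static cameras agree within 4 mm: axis ≈ (0.545,-0.174), crank ≈ (0.551,-0.12). I'll take a closer look from the wrist to refine that.

Run:
```python
from station import *
import cv2,numpy as np
from h import *
q=read_ee_rot()
move_to([0.547,-0.27,0.43],q)
w=snapshot("wrist"); K,T=w["camera_matrix"],w["world_from_camera"]
np.savez("wrist1.npz",K=K,T=T)
for n,z in [("crank",.168),("wheel",.132)]:
    for r in regions_of("wrist",n)[:3]:
        m=[v.mean() for v in np.nonzero(r["region"])[::-1]]; print(n,r["conf"],r["rect"],np.round(m),at_z(K,T,m,z).round(4))
im=w["color"][:,:,::-1].copy()
for t in np.linspace(0,2*np.pi,60):
    P=np.array([.545+.062*np.cos(t),-.1735+.062*np.sin(t),.137,1]); c=K@(np.linalg.inv(T)@P)[:3]; cv2.circle(im,tuple(int(v) for v in c[:2]/c[2]),1,(0,255,0),-1)
cv2.imwrite("pics/w1.png",im); print(read_time_s())
```

```text
crank 0.58 [319.3, 0.0, 345.9, 23.4] [332.   8.] [ 0.5526 -0.1292  0.168 ]
wheel 0.88 [21.1, 96.8, 167.4, 232.7] [ 95. 162.] [ 0.3433 -0.2402  0.132 ]
wheel 0.66 [247.6, 0.0, 393.9, 161.5] [319.  77.] [ 0.5431 -0.1694  0.132 ]
1.7167
```

View pics/w1.png

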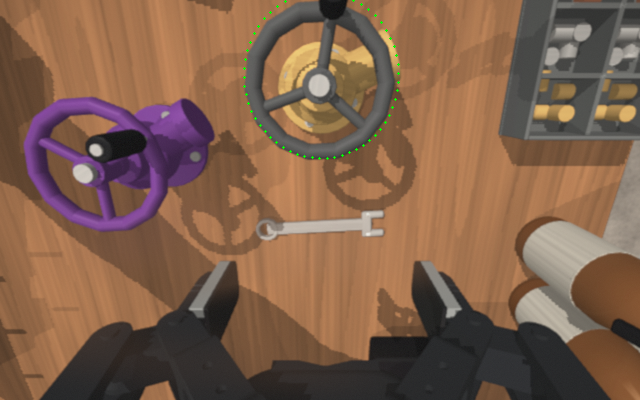

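The wheel rim spans (247..392, up to 158), its hub is at (319,85), and the crank sits at the image top (333,8). My overlay fits within about 3 mm. Now the grasp.

Run:
```python
from station import *
import numpy as np
q=[.70710678,.70710678,0,0]
move_to([0.5515,-0.120,0.43],q)
print(servo_line([0.5515,-0.120,0.323],0.1,until_force=8), read_tool_pos(), read_wrist_force())
set_gripper(0.0)
print(read_grip_width(),read_finger_force(),read_wrist_force(),read_tool_pos())
# small clockwise test steps
c=np.array([.544,-.173]); h=read_tool_pos()[:2]; r=h-c; print("r",np.hypot(*r))
a0=np.arctan2(r[1],r[0])
for i in range(1,5):
    a=a0-0.1*i; t=read_time_s()
    servo_line([c[0]+.055*np.cos(a),c[1]+.055*np.sin(a),.323],0.1)
    f=read_wrist_force()[:2]; e=np.array([np.cos(a),np.sin(a)])
    print(i,round(read_time_s()-t,3),"Frad",(f@e).round(2),"Ftan ccw",(f@[-e[1],e[0]]).round(2),read_tool_pos().round(4))
```

```text
False [ 0.55175818 -0.12007096  0.32371124] [ 0.57208443  0.78295324 -0.16383098]
0.018569566164572206 58.45001578330994 [1.21902561 0.31455724 1.10179336] [ 0.55172316 -0.11998493  0.32330931]
r 0.05357467058757758
1 0.25 Frad -4.43 Ftan ccw 1.76 [ 0.5573 -0.1205  0.3229]
2 0.25 Frad -4.8 Ftan ccw 1.02 [ 0.5624 -0.122   0.3229]
3 0.25 Frad -5.98 Ftan ccw 1.13 [ 0.5675 -0.1241  0.3228]
4 0.25 Frad -5.89 Ftan ccw 1.27 [ 0.5722 -0.1267  0.3228]
```

Run:
```python
from station import *
import numpy as np, json
c=np.array([.544,-.173]); h=read_tool_pos()[:2]; a=np.arctan2(*(h-c)[::-1]); log=[]
step=.15
while True:
    a-=step; e=np.array([np.cos(a),np.sin(a)])
    servo_line([*(c+.055*e),.323],0.1)
    f=read_wrist_force()[:2]; fr=f@e; ft=f@[-e[1],e[0]]; p=read_tool_pos()[:2]-c
    log.append((a,np.arctan2(p[1],p[0]),ft,fr)); 
    if ft>13 or len(log)>75: break
    step=.15 if ft<4.5 else .03
    if ft<4.5: c=c+.00012*fr*e
dwell(.4)
f=read_wrist_force()[:2]; print("final ft",f@[-e[1],e[0]],f@e,c,len(log),read_time_s(),read_finger_force())
for l in log[::4]+log[-12:]: print(np.round(l,3))
json.dump(dict(c=list(c),a=a,log=[list(map(float,l)) for l in log]),open("st.json","w"))
```

```text
final ft 13.430636231573725 -1.8605280068725414 [ 0.54308764 -0.17394783] 52 18.6 59.86168563365936
[ 0.873  0.869  1.38  -5.918]
[0.273 0.28  1.117 0.058]
[-0.327 -0.332  1.446  1.598]
[-0.927 -0.93   0.908  0.479]
[-1.527 -1.524  1.832  0.735]
[-2.127 -2.125  2.049  0.622]
[-2.727 -2.729  1.284  0.505]
[-3.327  2.948  1.085  0.209]
[-3.927  2.35   0.819  1.105]
[-4.527  1.754  0.826  0.466]
[-5.127  1.159  1.058  0.899]
[-5.727  0.564  1.224  0.655]
[-6.087  0.255 10.152 -0.806]
[-5.127  1.159  1.058  0.899]
[-5.277  1.011  0.73   1.329]
[-5.427  0.862  1.439  1.381]
[-5.577  0.713  1.354  0.723]
[-5.727  0.564  1.224  0.655]
[-5.877  0.414  0.336  1.497]
[-6.027  0.294  7.576 -0.595]
[-6.057  0.276  9.062 -1.868]
[-6.087  0.255 10.152 -0.806]
[-6.117  0.234 11.534 -2.306]
[-6.147  0.211 12.813 -1.786]
[-6.177  0.19  14.887 -2.415]
```

Snug: seat is at about -0.18 by force and angle, and the stop's onset is at angle ≈ -5.908 unwrapped. Now I'll back off 4π.

Run:
```python
from station import *
import numpy as np, json
s=json.load(open("st.json")); c=np.array(s["c"]); a0=s["a"]; end=-5.908+4*np.pi; turned=0; last=None; F=[]
p=read_tool_pos()[:2]-c; last=np.arctan2(p[1],p[0]); act=last-2*np.pi
for a in np.linspace(a0,end,60)[1:]:
    e=np.array([np.cos(a),np.sin(a)])
    servo_line([*(c+.055*e),.323],0.1)
    f=read_wrist_force()[:2]; fr=f@e; F.append((fr,f@[-e[1],e[0]])); p=read_tool_pos()[:2]-c
    n=np.arctan2(p[1],p[0]); act+=(n-last+np.pi)%(2*np.pi)-np.pi; last=n
    if abs(F[-1][1])>15: print("high force",a,F[-1]); break
    c=c+.00012*fr*e
dwell(.3)
print(act-(-5.908),4*np.pi,a,end,np.round(F[::6],1).tolist(),read_time_s(),read_grip_width(),read_finger_force(),c)
s=snapshot("side"); import cv2; cv2.imwrite("pics/s2.png",s["color"][:,:,::-1])
```

```text
12.56679167276091 12.566370614359172 6.658370614359172 6.658370614359172 [[0.3, 4.3], [-0.3, -1.4], [-0.2, -1.0], [1.2, -0.5], [2.1, -0.8], [2.0, -2.7], [1.2, -0.9], [0.5, -0.8], [-0.0, -0.3], [1.6, -0.3]] 34.6333 0.01855238473314217 60.098512172698975 [ 0.5441727  -0.17462903]
```

View pics/s2.png

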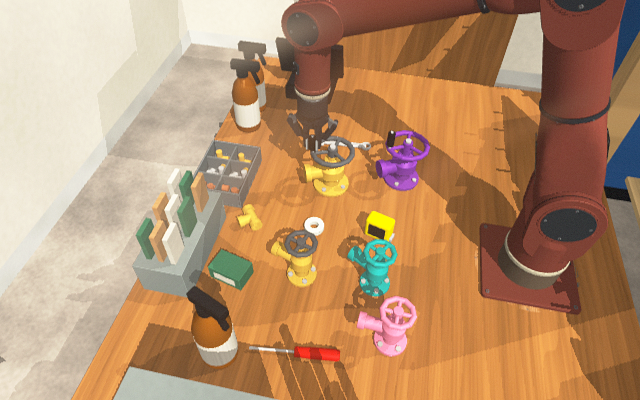

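The gripper holds the crank at about (315,145), and every other thing is where it was. Handing in.

```bash
python3 -c "
from station import *
print(finish_job())"
```

```text
the job is handed in; nothing more can be done
None
```

I wound the big valve shut until it pressed snugly (about 13 N at the crank), backed it off 12.567 rad (two turns) from the stop, and handed the job in at about 35 s, still gripping the crank; the side camera shows nothing else moved, but no verdict was returned.

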